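Clip the polishing drum onto its axle

ROBOT

A 6-joint arm with a two-finger parallel gripper is mounted at the origin on the work surface. World frame = base frame: x ahead of the robot, y to its left, z up, the work surface at z = 0. Lengths are in mm, angles in rad, forces in N, time in s.
With the tool pointing down it reaches from about 350 to 875 mm from the base axis. Payload 4.2 kg.
Tool frame: the origin (TCP) lies midway between the tips of the shut fingers; the grasp point (between the pads) lies arm.grip_depth behind it (arm.grip_depth is the distance from the TCP to the grasp point, in mm); z points along the fingers, y is the direction in which the jaws open and shut (so a half turn about z gives the same grasp; the last joint's range is limited). The gripper opens to 85 mm and grips with 20 to 120 N. Pads are 22 mm wide; open, the fingers measure 114 mm over their backs; the gripper's body (76 mm by 85 mm) begins 54 mm behind the grasp point. The pads swing forward as they close: fully open they stand 13 mm farther back than shut.
Start: joints at [1.504, 0.385, 0.008, 0, -1.194, -0.259], TCP at [200.009, 592.111, 231.312] pointing down, gripper open.
Joint ranges: [-3.14, 3.14], [-1.21, 2.06], [-1.07, 1.41], [-3.16, 2.05], [-2.99, -0.16], [-3.1, 3.1]. Speed limits (rad/s): [2.79, 2.79, 3.14, 3.14, 3.14, 3.14].

INTERFACE

Orientations are given as a unit quaternion [x, y, z, w].
In Python, from bench import arm gives the robot as it stands.
- The arm moves only by the tool play_rows, never from a script. Its argument "motion" is one flat list of numbers, 7 for each row, row after row: the opening in per cent of the stroke, from 0 (shut) to 100 (fully open), then the shift along the world's x, y, z in cm, then the turn, a rotation vector about the world's x, y, z in degrees. A call has 1 to 5 rows; each row is the pose to reach, as a shift and turn from the pose commanded when the call began; what a row does not reach only later rows make up. A row lasts 1/8 s, in which the tool goes at most 62.5 mm and 10.7 degrees, less where a joint would pass 70% of its speed; a pose out of reach is approached as far as the arm can. A call with a gripper value outside its range is refused whole. The fingers move at their own pace and stop on an object; the grip force is fixed at half the most. Time passes only in rows, so rows that repeat a pose let the fingers close. It gives the time, the measured TCP pose, the force and the opening at its end, in the units of the state.
- arm.read_state(): the state, without advancing time (a new reading comes with each control period).
- arm.get_image(name): name is "side" or "top"; returns (picture, depth): 384x512x3 uint8, red, green, blue; 384x512 float32, mm along the optical axis (not along the pixel's ray), 0 where there is no reading.
- arm.camera_info(name): a dict with "fovy" (degrees; the focal length in pixels is half the picture's height over the tangent of half this angle, whatever the lens; pixels are square), "cx", "cy" (the principal point, pixels), "R" (3x3) and "t" (3): a world point X has camera coordinates R X + t. Camera axes: x right, y down, z forward; pixel columns grow to the right and rows downward; lengths in mm; the calibration is good to about 2 mm. A picture is of the moment at which its call begins. camera_info takes no time and is no camera call.
- arm.job_done(): hands the job in, once; it reports no verdict.
Trained networks look in the newest picture that a camera, given by its name, has taken for a name from the list of things; names that differ only in an ending like _2 or _b are one class to them, and where a whole thing is asked for, a point or a joint stands for the part that bears it (a point fixed in the world has none). Each returns a list of dicts, best first, with "confidence" (0 to 1); they miss things now and then, are a little off and sometimes report something else, mostly with a low value. They report only what shows in the picture. A call takes as long as a camera call.
- arm.outline_of(thing, camera): "mask" (384x512 bool, what is visible of it) and "extent" ([left, top, width, height] in pixels, round what is visible of it).
- arm.place_of(thing, camera): "uv" ([column, row] in pixels: a listed point, or the origin of a listed thing).
The state is a dict: "clock": time; "joints": joint angles; "joint_vel": joint speeds; "joint_efforts": joint torques, N m; "position": TCP position; "ee_rot": TCP orientation; "contact_force": force on the tool from outside, world axes, zero at the start; "wrist_torque": the same for the moment, N m; "gripper_width": finger opening in mm.
Only numpy, scipy, OpenCV 4.12 (cv2) and the standard library are available. Lean on these libraries where they do the work, as an engineer would, in place of code of your own. Each camera call takes 0.05 s, during which the arm holds its last target.

TASK

The felt polishing drum needs its R-clip: take the one pin in the wooden rack that has a straight leg and a bowed leg, and push its straight leg down through the cross-hole near the free end of the drum's axle, so that the bowed leg rides over the axle and snaps around its side (either side). Press it fully home, let go of it standing upright, and leave the other two pins in the rack.

Things in the scene. Friction and masses are not known exactly. Their poses are not given: they have to be found in the camera images.
- clip_eye (a point): Eye centre of the R-clip: 6 mm steel wire, 102 tall, legs down in a slot of the wooden rack (37 high, slots 30 deep; pull straight up). Eye: double coil, 32 across, 12 thick along x (grasp across x); z up. Straight leg right below the eye, tip 86 under it. Sprung bowed leg on +y: 24 out at 50 below, throat at 62, tip 27 out; needs about 3-5 N down to snap over the axle. 75 g. All mm.
- axle_hole (a point): Centre of the cross-hole's upper mouth, on top of the level steel axle (36 mm dia, top 93 above table). Vertical through-hole 12 mm square, bevelled to 19+. x runs along the axle to its free end 27 mm away, z up. At -x: sleeve (46 dia) from 34 mm, drum (90 dia) from 72 to 150 mm. Clip home: its x along the axle (either way round), eye right above the hole, eye centre 30 mm above this point.
- hairpin_eye (a point): Eye centre of a hairpin in another slot of the rack: same wire, eye and height, but two straight parallel legs 27 mm apart. Leave it.
- flatkey_eye (a point): Eye centre of a flat key in the remaining slot: same eye and height, but one flat blade 34 mm wide, 5 mm thick. Leave it.

How it is judged (in metres and radians):
At the end, for the whole second after the job is handed in: R-clip released, its eye within 16 mm (level) of the hole and 22 to 39 mm above its mouth (home is 30), upright within 17 degrees, x axis within 20 degrees of the axle either way round; hairpin and flat key within 30 mm of where they were (horizontal distance between clip_eye and axle_hole below 0.016 m and z of clip_eye in the frame of axle_hole between 0.022 and 0.039 m and angle between clip_eye's own z axis and vertical below 0.3 rad and angle between the x axis of clip_eye and the x axis of axle_hole, either way round below 0.35 rad and distance of each of hairpin_eye, flatkey_eye from where it was at the start of the episode below 0.03 m); the robot touches nothing.
It fails at once if the hairpin or the flat key is pulled out of the rack (distance of any of hairpin_eye, flatkey_eye from where it was at the start of the episode above 0.04 m).
It also fails if it takes over 34 s, if anything falls off the work surface, if the arm or the gripper's body presses on something with over 40 N, if the wrist force passes 120 N, or if a joint passes its speed limit or range.

## Working session

There is one attempt and no reset: what is moved stays moved. The work goes in short steps, Python scripts to look and compute and a tool call to move; the robot and the scene stay as the last step left them, time stands still between calls to the robot, and variables do not carry over. Pictures are saved under pics/ and viewed, and the job is handed in when it is done.

Besides the shell and the picture viewer there is one more tool, called after "Emit:" by a JSON object that holds its "op" and its "data". play_rows: Moves the arm, as the interface text tells. Its arguments: {"type":"object","properties":{"motion":{"type":"array","items":{"type":"number"}}},"required":["motion"]}

```bash
ls; mkdir -p pics; cat > h.py <<'E'
from bench import arm
import numpy as np, cv2
def cam(n):
    c=arm.camera_info(n); f=192/np.tan(np.radians(c["fovy"])/2)
    return f,c["cx"],c["cy"],np.array(c["R"]),np.array(c["t"])
def ray(n,uv):
    f,cx,cy,R,t=cam(n); d=R.T@np.array([(uv[0]-cx)/f,(uv[1]-cy)/f,1]); o=-R.T@t
    return o,d
def back(n,uv,z): 
    o,d=ray(n,uv); return o+d*z
def proj(n,X):
    f,cx,cy,R,t=cam(n); p=R@np.array(X)+t; return np.array([cx+f*p[0]/p[2],cy+f*p[1]/p[2]]),p[2]
def tri(obs):
    A=np.zeros((3,3));b=np.zeros(3)
    for n,uv in obs:
        o,d=ray(n,uv); d=d/np.linalg.norm(d); P=np.eye(3)-np.outer(d,d); A+=P;b+=P@o
    X=np.linalg.solve(A,b)
    return X,[np.round(proj(n,X)[0]-uv,1).tolist() for n,uv in obs]
E
python3 - <<'E'
from h import *
for n in("side","top"):
    im,d=arm.get_image(n); cv2.imwrite(f"pics/{n}0.png",im[:,:,::-1]); np.save(f"{n}_d0.npy",d); np.save(f"{n}_i0.npy",im)
    f,cx,cy,R,t=cam(n); print(n,f,cx,cy,np.round(-R.T@t),np.round(R,2).tolist())
    for th in("clip_eye","axle_hole","hairpin_eye","flatkey_eye"):
        for r in arm.place_of(th,n):
            u,v=np.round(r["uv"]).astype(int); z=d[min(v,383),min(u,511)]
            print(th,np.round(r["uv"],1),round(r["confidence"],2),z,np.round(back(n,r["uv"],z),1))
print(arm.read_state(), arm.grip_depth)
E
```

```text
pics
side 362.63689418478566 256.6361817547618 193.87068598152942 [299. 528. 536.] [[-0.87, -0.5, 0.01], [-0.31, 0.52, -0.8], [0.39, -0.7, -0.6]]
clip_eye [216. 306.] 0.85 510.8295 [501.  281.4 103.1]
hairpin_eye [254.5 250.5] 0.75 595.3678 [507.4 162.2 105.1]
flatkey_eye [233.6 282.1] 0.85 546.9122 [503.2 232.2 101.7]
top 422.82290703920364 259.82567278756017 192.35823394917207 [481.  37. 960.] [[0.02, -1.0, -0.03], [-0.99, -0.02, -0.12], [0.12, 0.03, -0.99]]
clip_eye [157. 228.] 0.53 856.96344 [505.8 268.4 106.2]
axle_hole [375.7 188.2] 0.89 889.7713 [ 598.5 -181.5   71.4]
hairpin_eye [212.5 226.4] 0.6 854.28296 [511.1 155.6 106.3]
flatkey_eye [182.3 229.4] 0.58 854.40576 [503.9 216.5 107.1]
{'clock': 0.5, 'joints': array([ 1.50357549e+00,  3.84697936e-01,  7.82896312e-03, -6.88361005e-05,
       -1.19402793e+00, -2.58591403e-01]), 'joint_vel': array([ 0.00103637, -0.00075365,  0.00026953,  0.00032441,  0.0004874 ,
        0.00051595]), 'joint_efforts': array([-1.68201257e-05, -3.91690135e+01,  1.88441974e+01,  4.18700069e+00,
       -7.33779852e-04,  1.92369893e-07]), 'position': array([200.00164012, 592.06289943, 231.27523632]), 'ee_rot': array([ 9.86758061e-01, -1.62199028e-01, -2.70525656e-05,  5.31138302e-05]), 'contact_force': array([-0.04269082, -0.08209224, -1.00722769]), 'wrist_torque': array([-0.01278916,  0.00193496, -0.0208071 ]), 'gripper_width': 85.38257085685653} 18.700000000000003
```

```bash
python3 - <<'E'
import cv2
a=cv2.imread("pics/side0.png"); cv2.imwrite("pics/s1.png",cv2.resize(a,(768,576)))
cv2.imwrite("pics/s2.png",cv2.resize(a[210:384,150:310],None,fx=3.4,fy=3.4,interpolation=cv2.INTER_CUBIC))
a=cv2.imread("pics/top0.png"); cv2.imwrite("pics/t1.png",cv2.resize(a,(768,576)))
cv2.imwrite("pics/t2.png",cv2.resize(a[140:250,320:460],None,fx=5,fy=5,interpolation=cv2.INTER_CUBIC))
cv2.imwrite("pics/t3.png",cv2.resize(a[190:270,120:250],None,fx=6,fy=6,interpolation=cv2.INTER_CUBIC))
E
```

```text
(no output)
```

View pics/s1.png

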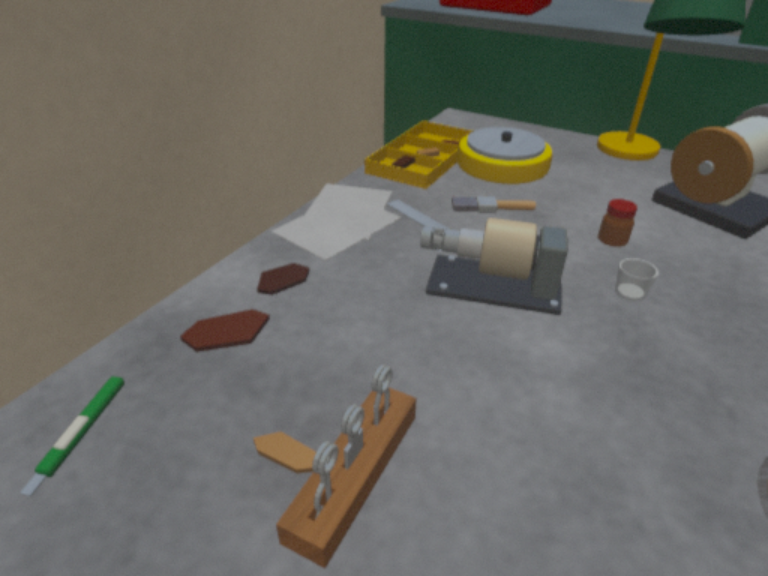

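View pics/s2.png

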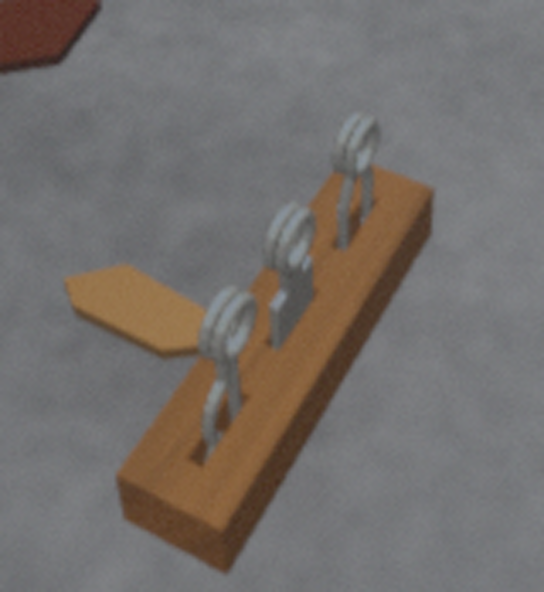

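View pics/t1.png

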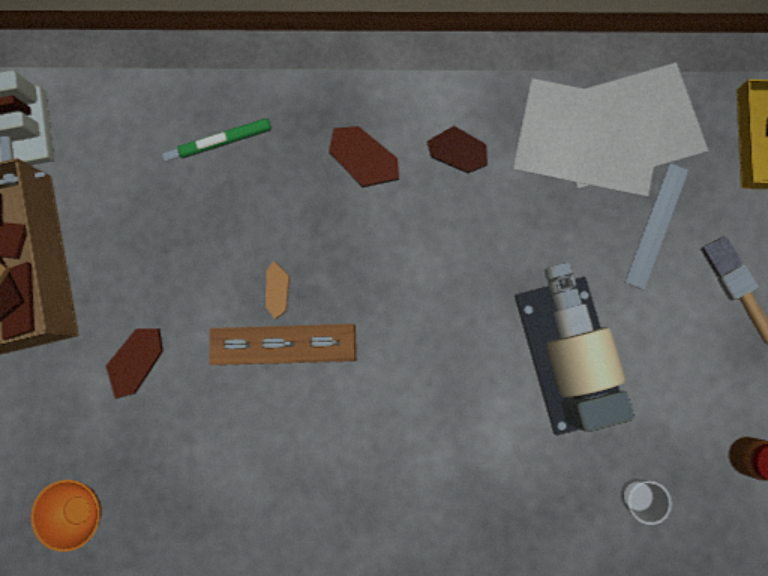

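View pics/t2.png

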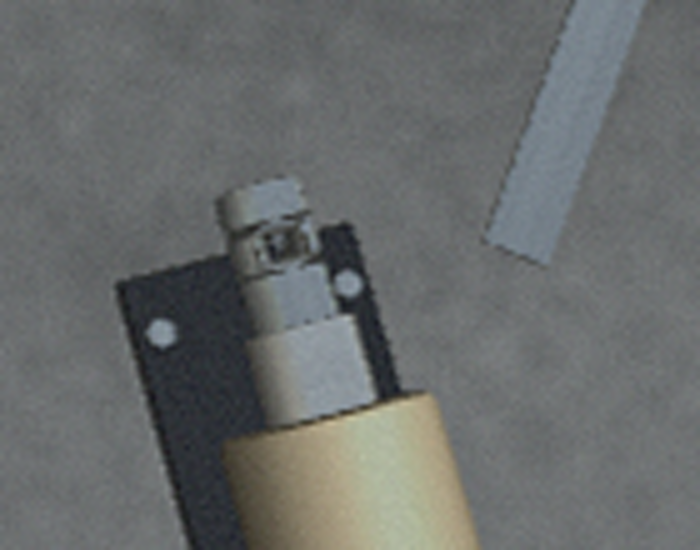

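View pics/t3.png

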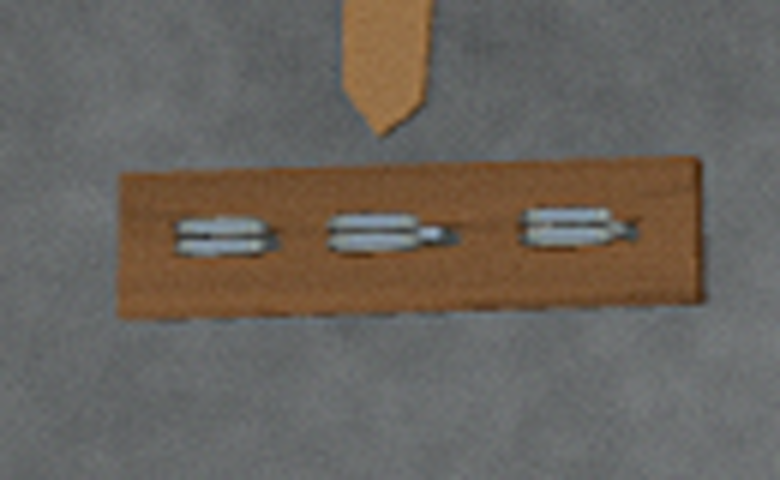

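The near-left pin in the side view (about (216,306)) has the kinked leg, so it is the R-clip, with its bow on world +y. The hairpin is at (254,250) and the flat key at (233,282). The axle hole shows at (376,188) in the top view. Next I'll refine these positions.

```bash
python3 - <<'E'
from h import *
P={}
for n in("side","top"):
    im,d=arm.get_image(n)
    for th in("clip_eye","axle_hole","hairpin_eye","flatkey_eye"):
        for r in arm.place_of(th,n):
            print(n,th,np.round(r["uv"],1),round(r["confidence"],2)); P.setdefault((n,th),r["uv"])
        if th!="axle_hole":
            for r in arm.outline_of(th,n)[:1]:
                m=r["mask"]; print("mask",r["confidence"],r["extent"]); np.save(f"m_{n}_{th}.npy",m)
for th in("clip_eye","axle_hole","hairpin_eye","flatkey_eye"):
    o=[(n,P[n,th]) for n in("side","top") if (n,th) in P]
    if len(o)==2: print(th,tri(o))
# axle from top depth
d=np.load("top_d0.npy"); f,cx,cy,R,t=cam("top")
v,u=np.mgrid[150:260,340:440]; z=d[150:260,340:440]
X=(np.stack([(u-cx)/f*z,(v-cy)/f*z,z],-1)-t)@R
np.save("axX.npy",X)
for vv in range(26,60,3): print(vv+150,[int(a) for a in X[vv,18:62:2,2]])
E
python3 - <<'E'
import cv2
a=cv2.imread("pics/side0.png"); cv2.imwrite("pics/s3.png",cv2.resize(a[135:205,265:385],None,fx=6,fy=6,interpolation=cv2.INTER_CUBIC))
E
```

```text
side clip_eye [219.6 303.8] 0.59
mask 0.91 [207.0, 293.8, 18.0, 45.1]
side axle_hole [291.7 153.9] 0.77
side hairpin_eye [252.6 253. ] 0.74
mask 0.88 [248.3, 242.4, 12.5, 42.9]
side flatkey_eye [236.4 279.7] 0.89
mask 0.96 [225.2, 271.0, 13.6, 39.0]
top clip_eye [156.  231.5] 0.39
top axle_hole [373.5 189.7] 0.61
top hairpin_eye [212.7 227.4] 0.42
top flatkey_eye [184.  232.1] 0.56
mask 0.6 [175.6, 224.7, 14.5, 9.0]
clip_eye (array([499.83521691, 272.70812557,  98.49166568]), [[0.7, 0.1], [-0.2, -0.5]])
axle_hole (array([ 594.51561995, -170.76634556,   93.13144504]), [[0.9, 0.1], [-0.4, -1.0]])
hairpin_eye (array([511.24273358, 157.83958859,  93.00541759]), [[1.2, 0.2], [-0.4, -0.9]])
flatkey_eye (array([502.59530691, 217.93302831,  92.03331278]), [[2.7, 0.3], [-0.9, -1.9]])
176 [0, 0, -2, -3, -2, -4, -1, 0, 89, 90, 82, 1, -2, 0, -2, -1, 0, 1, 0, -2, -2, -3]
179 [0, -2, -3, 81, 87, 86, 90, 91, 92, 91, 87, 78, 0, -2, -1, -2, 0, 1, 0, -2, -1, -1]
182 [0, 1, -3, 77, 83, 86, 90, 90, 92, 92, 85, 81, 2, -1, -3, 0, 0, -1, 1, -2, -2, 0]
185 [1, 0, -2, 75, 80, 86, 90, 87, 87, 86, 84, 88, -1, 0, 9, 960, -1, 2, -2, -1, -1, -4]
188 [0, 2, 0, -1, 80, 87, 88, 0, 9, 71, 82, 87, 85, 10, 10, 10, 11, 2, -1, -2, 0, -1]
191 [-2, -4, 8, 11, 78, 81, 85, 90, 11, 67, 76, 87, 86, 10, 10, 10, 9, 3, 0, -2, -2, -3]
194 [11, 11, 9, 11, 5, 80, 83, 86, 91, 90, 90, 88, 92, 85, 9, 15, 8, 8, 0, -2, 0, 0]
197 [8, 8, 9, 6, 9, 78, 83, 86, 89, 89, 90, 92, 92, 87, 16, 12, 16, 11, -2, -4, -1, -1]
200 [11, 11, 11, 10, 10, 70, 79, 82, 86, 89, 89, 89, 93, 88, 83, 11, 12, 11, 9, 0, -3, 0]
203 [12, 13, 6, 8, 11, 9, 78, 82, 88, 89, 90, 89, 90, 91, 90, 90, 13, 9, 10, 1, -1, 0]
206 [12, 11, 10, 11, 10, 12, 75, 82, 87, 97, 96, 96, 99, 96, 93, 91, 87, 10, 10, 12, 0, -2]
209 [12, 11, 11, 9, 10, 10, 81, 85, 92, 92, 95, 95, 96, 94, 96, 91, 89, 7, 9, 12, -1, 0]
```

View pics/s3.png

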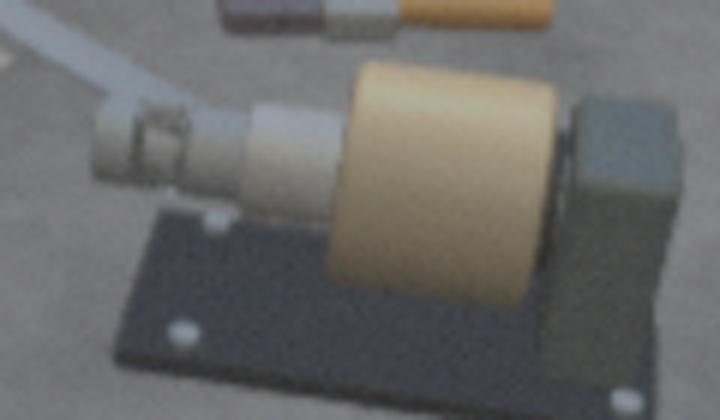

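```bash
python3 - <<'E'
from h import *
from scipy.optimize import least_squares
for n,roi in(("top",(165,300,330,440)),("side",(135,205,275,385))):
    d=np.load(f"{n}_d0.npy"); f,cx,cy,R,t=cam(n); a,b,c,e=roi
    v,u=np.mgrid[a:b,c:e]; z=d[a:b,c:e]
    X=((np.stack([(u-cx)/f*z,(v-cy)/f*z,z],-1)-t)@R); ok=(z>0)&(X[...,2]>60)&(X[...,2]<130); X=X[ok]
    # s from hole
    def resid(p,X,full=False):
        x0,y0,yaw,dz=p; D=np.array([np.cos(yaw),np.sin(yaw)]); N=np.array([-D[1],D[0]])
        q=X[:,:2]-[x0,y0]; s=q@D; r=np.hypot(q@N,X[:,2]-75-dz)
        return s,r
    def cost(p):
        s,r=resid(p,X); out=np.full(len(s),0.)
        for lo,hi,rad in((-30,-15,18),(13,24,18),(-68,-38,23),(-146,-76,45)):
            m=(s>lo)&(s<hi); out[m]=np.clip(r[m]-rad,-8,8)
        return out
    best=None
    for yaw in np.radians([5,10,15,20,25]):
        r=least_squares(cost,[594,-172,yaw,0],loss="soft_l1",x_scale=[1,1,.02,1],diff_step=1e-3)
        if best is None or r.cost/1<best.cost: best=r
    p=best.x; print(n,len(X),p[:2],np.degrees(p[2]),p[3],best.cost)
    s,r=resid(p,X)
    print("radius by s:",[(k,round(float(np.median(r[(s>k)&(s<=k+3)])),1),int(((s>k)&(s<=k+3)).sum())) for k in range(-84,36,3)])
E
```

```text
top 3628 [ 595.23509572 -177.57478485] 15.600355401426645 -1.4455679573861524 1049.429064965073
radius by s: [(-84, 45.0, 65), (-81, 45.3, 70), (-78, 44.6, 68), (-75, 43.2, 70), (-72, 23.4, 47), (-69, 22.9, 34), (-66, 23.7, 34), (-63, 23.4, 34), (-60, 22.9, 33), (-57, 23.1, 34), (-54, 23.3, 33), (-51, 23.1, 33), (-48, 23.1, 35), (-45, 22.9, 32), (-42, 22.9, 34), (-39, 22.5, 33), (-36, 22.6, 29), (-33, 18.3, 26), (-30, 17.9, 27), (-27, 18.5, 26), (-24, 17.8, 26), (-21, 17.7, 25), (-18, 17.9, 26), (-15, 18.2, 24), (-12, 17.5, 27), (-9, 16.2, 24), (-6, 17.2, 22), (-3, 17.3, 22), (0, 18.3, 21), (3, 17.3, 20), (6, 15.7, 30), (9, 17.7, 26), (12, 18.0, 26), (15, 17.6, 24), (18, 17.8, 25), (21, 18.1, 26), (24, 17.4, 24), (27, 15.6, 2), (30, nan, 0), (33, nan, 0)]
side 2474 [ 597.41381906 -177.98497853] 15.701861211831629 -0.15392797917658532 698.534670143393
  return _methods._mean(a, axis=axis, dtype=dtype,
  ret = ret.dtype.type(ret / rcount)
```

```bash
python3 - <<'E'
from h import *
def onz(n,uv,z):
    o,d=ray(n,uv); return o+d*(z-o[2])/d[2]
c=lambda x,y:(120+x/6-.4,190+y/6-.4)
q=[onz("top",c(*p),37) for p in((120,173),(697,157),(697,300),(118,318))]
for a in q: print(np.round(a,1))
for i,j in((1,0),(2,3)): e=q[j]-q[i]; print("yaw",np.degrees(np.arctan2(-e[0],e[1])))
# eyes: coil pair bounding centre at top crest z~105
for name,bb in(("clip",(175,268,215,257)),("key",(328,418,212,252)),("hair",(525,610,207,247))):
    print(name,np.round(onz("top",c((bb[0]+bb[1])/2,(bb[2]+bb[3])/2),104),1))
# depth points
for n in("top","side"):
    d=np.load(f"{n}_d0.npy"); f,cx,cy,R,t=cam(n)
    v,u=np.mgrid[0:384,0:512]
    X=((np.stack([(u-cx)/f*d,(v-cy)/f*d,d],-1)-t)@R); ok=(d>0)&(X[...,2]>78)&(X[...,2]<118)&(abs(X[...,0]-505)<30)
    Y=X[ok]
    for nm,y0 in(("clip",272),("key",218),("hair",158)):
        Z=Y[abs(Y[:,1]-y0)<24]; print(n,nm,len(Z),"min",Z.min(0).round(1),"max",Z.max(0).round(1),"med",np.median(Z,0).round(1), "p95",np.percentile(Z,[5,95],axis=0).round(1).tolist())
    # rack top
    ok=(d>0)&(abs(X[...,2]-37)<5)&(abs(X[...,0]-505)<60)&(abs(X[...,1]-220)<110); Y=X[ok][:,:2].astype(np.float32)
    print(cv2.minAreaRect(Y),np.median(X[ok][:,2]))
E
```

```text
[528.1 326.6  37. ]
[537.6 114.9  37. ]
[485.8 113.6  37. ]
[475.4 324.6  37. ]
yaw 2.5609769584812896
yaw 2.8247021915791066
clip [504.  269.9 104. ]
key [506.3 218.4 104. ]
hair [509.1 152.5 104. ]
top clip 99 min [497.6 258.1  80.4] max [510.4 286.5 109.6] med [504.  270.9 103.1] p95 [[497.7, 259.5, 81.8], [510.0, 284.6, 108.0]]
top key 90 min [500.5 205.4  92.3] max [511.5 235.9 109.9] med [505.9 218.  104.5] p95 [[500.6, 206.2, 95.0], [510.9, 232.3, 107.9]]
top hair 90 min [503.7 139.6  91.7] max [514.7 170.6 109. ] med [509.1 152.8 105. ] p95 [[503.8, 141.3, 95.1], [514.1, 167.4, 108.2]]
((506.2588806152344, 221.68679809570312), (54.06675720214844, 212.60841369628906), 2.715280294418335) 35.63792667979246
side clip 287 min [498.9 259.3  79.6] max [511.7 290.  109.9] med [503.5 276.8 100.3] p95 [[499.8, 263.0, 82.3], [510.0, 288.7, 108.6]]
side key 245 min [501.7 207.2  79.5] max [514.8 237.6 110.1] med [506.  225.  100.1] p95 [[502.3, 210.3, 82.9], [512.9, 236.5, 108.6]]
side hair 196 min [504.8 140.2  78.7] max [517.5 172.  110. ] med [509.3 159.9  99.7] p95 [[505.6, 145.0, 82.9], [515.8, 170.4, 108.3]]
((508.78564453125, 221.336669921875), (55.34803009033203, 213.1932373046875), 2.957371234893799) 37.03041213303335
```

```bash
python3 - <<'E'
from h import *
im=np.load("side_i0.npy")[:,:,::-1].copy(); 
k=4; u0,v0=180,270
crop=cv2.resize(im[v0:v0+110,u0:u0+100],None,fx=k,fy=k,interpolation=cv2.INTER_CUBIC); both=[]
E=np.array([504.5,273.5,93.5])
for s in(1,-1):
    c=crop.copy(); yv=s*np.array([-np.sin(.047),np.cos(.047),0]); z=np.array([0,0,1])
    for pl in([(0,-16),(0,-56)],[(5,-15),(24,-50),(18,-57)],[(16*np.cos(a),16*np.sin(a)) for a in np.linspace(0,6.3,30)]):
        p=[((proj("side",E+yv*a+z*b)[0]-[u0,v0]+.5)*k).astype(int) for a,b in pl]
        cv2.polylines(c,[np.array(p)],False,(0,0,255),1)
    both.append(c)
cv2.imwrite("pics/ov.png",np.hstack(both))
E
```

```text
(no output)
```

View pics/ov.png

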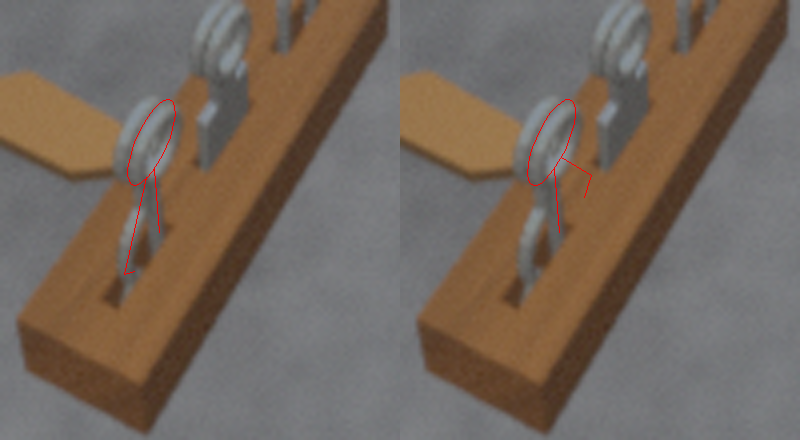

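Emit:
{"op": "play_rows", "data": {"motion": [60,6,-6.3,0,0,0,-10,60,12,-12.6,0,0,0,-20,60,18,-18.9,-2,0,0,-30,60,24,-25.2,-4,0,0,-40,60,30.5,-31.9,-6,0,0,-50]}}

```text
clock: 1.92
position: [414.8, 366.8, 198.2]
ee_rot: [0.824, -0.566, 0.0, -0.001]
contact_force: [1.3, 0.6, -0.0]
gripper_width: 51.3
```

Emit:
{"op": "play_rows", "data": {"motion": [60,0,0,0,0,0,-10,60,0,0,0,0,0,-18.6,60,0,0,0,0,0,-18.6]}}

```text
clock: 2.3
position: [413.9, 368.0, 198.1]
ee_rot: [0.724, -0.69, -0.0, -0.0]
contact_force: [-0.4, -0.1, -0.6]
gripper_width: 51.1
```

```bash
cat >> h.py <<'E'
from scipy.spatial.transform import Rotation as Ro
def st():
    s=arm.read_state(); R=Ro.from_quat(s["ee_rot"]).as_matrix()
    y=R[:,1]; print("t",round(s["clock"],2),"pos",s["position"].round(1),"jaw",round((np.degrees(np.arctan2(y[1],y[0]))+90)%180-90,2),"zaxis",R[:,2].round(3),"F",s["contact_force"].round(1),"w",round(s["gripper_width"],1)); return s
E
python3 -c "
from h import *
st()
for n in('side','top'):
    im,d=arm.get_image(n); cv2.imwrite(f'pics/{n}2.png',cv2.resize(im[190:384,100:350] if n=='side' else im[150:280,80:260],None,fx=3,fy=3)[:,:,::-1])
"
```

```text
t 2.3 pos [413.9 368.  198.1] jaw 2.81 zaxis [ 0.  0. -1.] F [-0.4 -0.1 -0.6] w 51.1
```

Emit:
{"op": "play_rows", "data": {"motion": [60,3,-3.1,-1.5,0,0,0,60,6,-6.2,-3,0,0,0,60,9.1,-9.4,-5,0,0,0,60,9.1,-9.4,-5,0,0,0]}}

```text
clock: 2.9
position: [505.0, 271.9, 146.0]
ee_rot: [0.723, -0.691, -0.0, 0.002]
contact_force: [-0.1, 0.2, 0.3]
gripper_width: 51.1
```

```bash
python3 -c "
from h import *
st()
for n in('side','top'):
    im,d=arm.get_image(n); cv2.imwrite(f'pics/{n}3.png',cv2.resize(im[190:384,100:350] if n=='side' else im[150:280,80:260],None,fx=3,fy=3)[:,:,::-1])
"
```

```text
t 2.9 pos [505.  271.9 146. ] jaw 2.63 zaxis [-0.003 -0.003 -1.   ] F [-0.1  0.2  0.3] w 51.1
```

View pics/side3.png

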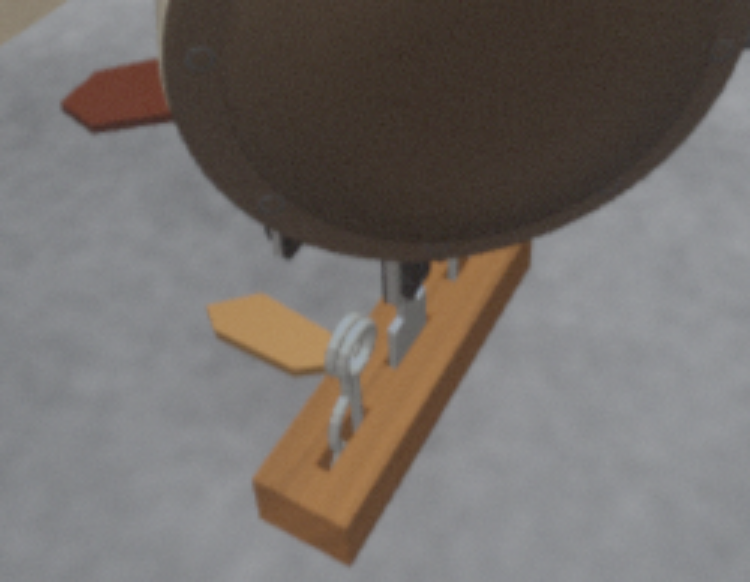

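View pics/top3.png

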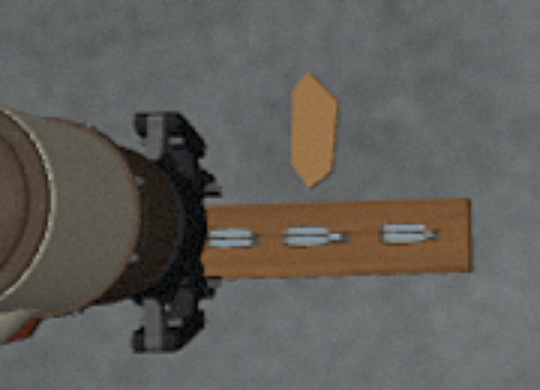

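Emit:
{"op": "play_rows", "data": {"motion": [60,0,0.2,-2,0,0,0,60,0,0.2,-4,0,0,0,60,0,0.2,-6,0,0,0,60,0,0.2,-7.1,0,0,0,60,0,0.2,-7.1,0,0,0]}}

```text
clock: 3.62
position: [504.2, 276.8, 76.9]
ee_rot: [0.724, -0.689, 0.0, 0.0]
contact_force: [-0.2, 0.0, 0.3]
gripper_width: 51.0
```

```bash
python3 -c "
from h import *
st()
for n in('side',):
    im,d=arm.get_image(n); cv2.imwrite(f'pics/{n}4.png',cv2.resize(im[230:384,130:310],None,fx=4,fy=3.9)[:,:,::-1])
"
```

```text
t 3.62 pos [504.2 276.8  76.9] jaw 2.83 zaxis [-0. -0. -1.] F [-0.2  0.   0.3] w 51.0
```

View pics/side4.png

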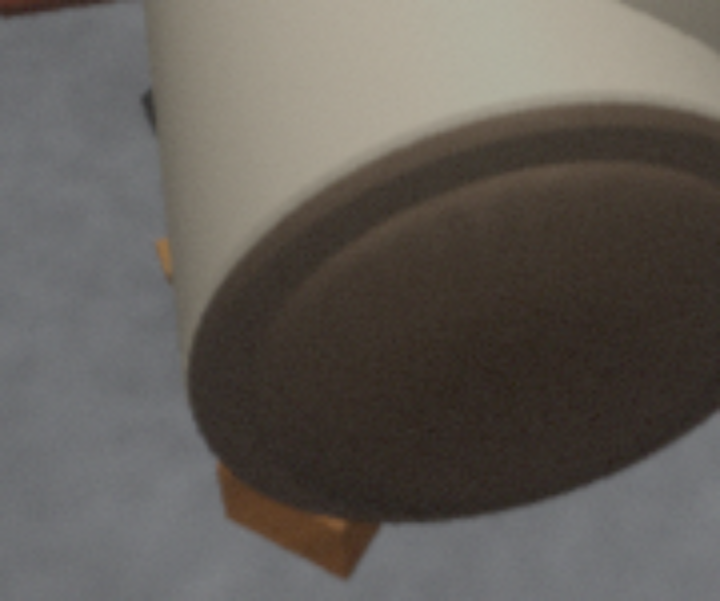

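Emit:
{"op": "play_rows", "data": {"motion": [60,0.1,-0.3,-0.2,0,0,0,60,0.1,-0.3,-0.2,0,0,0,0,0.1,-0.3,-0.2,0,0,0,0,0.1,-0.3,-0.2,0,0,0,0,0.1,-0.3,-0.2,0,0,0]}}

```text
clock: 4.3
position: [505.8, 273.2, 75.3]
ee_rot: [0.724, -0.69, 0.0, -0.0]
contact_force: [0.5, 0.5, 1.1]
gripper_width: 11.3
```

Emit:
{"op": "play_rows", "data": {"motion": [0,0,0,0,0,0,0,0,0,0,0,0,0,0]}}

```text
clock: 4.55
position: [505.8, 273.3, 75.3]
ee_rot: [0.724, -0.69, 0.0, -0.0]
contact_force: [0.3, -1.3, 1.8]
gripper_width: 11.6
```

Emit:
{"op": "play_rows", "data": {"motion": [0,0,0,1,0,0,0,0,0,0,3,0,0,0,0,0,0,6,0,0,0,0,0,0,10,0,0,0,0,0,0,14,0,0,0]}}

```text
clock: 5.18
position: [505.3, 273.0, 216.5]
ee_rot: [0.724, -0.69, -0.0, 0.0]
contact_force: [0.1, 0.2, -1.0]
gripper_width: 11.3
```

```bash
python3 -c "
from h import *
st()
for n in('side','top'):
    im,d=arm.get_image(n); cv2.imwrite(f'pics/{n}5.png',cv2.resize(im,(768,576))[:,:,::-1])
"
```

```text
t 5.17 pos [505.3 273.  216.5] jaw 2.73 zaxis [-0. -0. -1.] F [ 0.1  0.2 -1. ] w 11.3
```

View pics/side5.png

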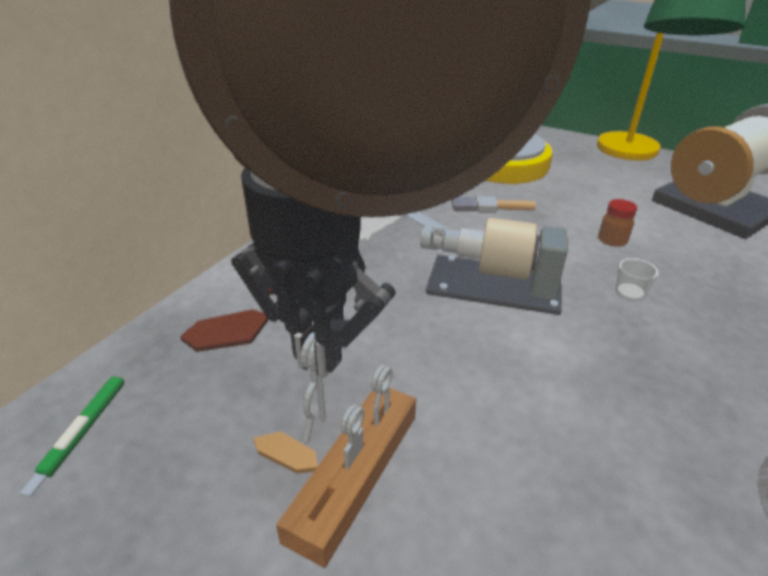

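View pics/top5.png

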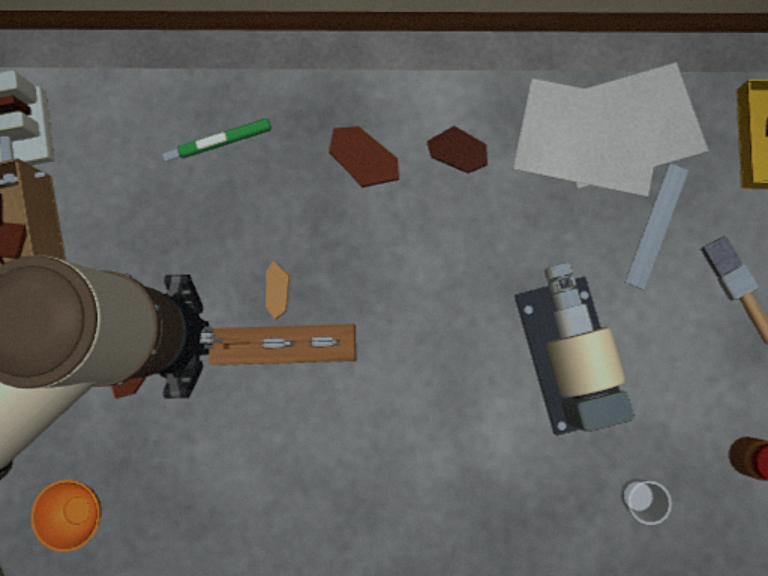

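Emit:
{"op": "play_rows", "data": {"motion": [0,1,-4,0,0,0,1,0,2.5,-9,0,0,0,4,0,4,-14,0,0,0,7,0,5.2,-19,0,0,0,10,0,6.2,-24,0,0,0,12.9]}}

```text
clock: 5.9
position: [567.4, 31.6, 214.6]
ee_rot: [0.797, -0.604, -0.0, 0.0]
contact_force: [0.7, -0.6, -0.8]
gripper_width: 11.5
```

Emit:
{"op": "play_rows", "data": {"motion": [0,0.8,-5,0,0,0,0,0,1.6,-10,0,0,0,0,0,2.3,-15,0,0,0,0,0,2.9,-19,0,0,0,0,0,2.9,-20.5,0,0,0,0]}}

```text
clock: 6.52
position: [596.1, -173.8, 214.1]
ee_rot: [0.796, -0.605, -0.001, 0.0]
contact_force: [0.3, -0.8, -0.2]
gripper_width: 11.6
```

Emit:
{"op": "play_rows", "data": {"motion": [0,0,0,0,0,0,0,0,0,0,0,0,0,0]}}

```text
clock: 6.78
position: [596.5, -170.7, 215.0]
ee_rot: [0.797, -0.604, -0.0, -0.0]
contact_force: [-0.7, -0.6, -0.7]
gripper_width: 11.5
```

```bash
python3 -c "
from h import *
st()
for n in('side','top'):
    im,d=arm.get_image(n); cv2.imwrite(f'pics/{n}6.png',cv2.resize(im,(768,576))[:,:,::-1])
"
```

```text
t 6.78 pos [ 596.5 -170.7  215. ] jaw 15.69 zaxis [-0.  0. -1.] F [-0.7 -0.6 -0.7] w 11.5
```

View pics/side6.png

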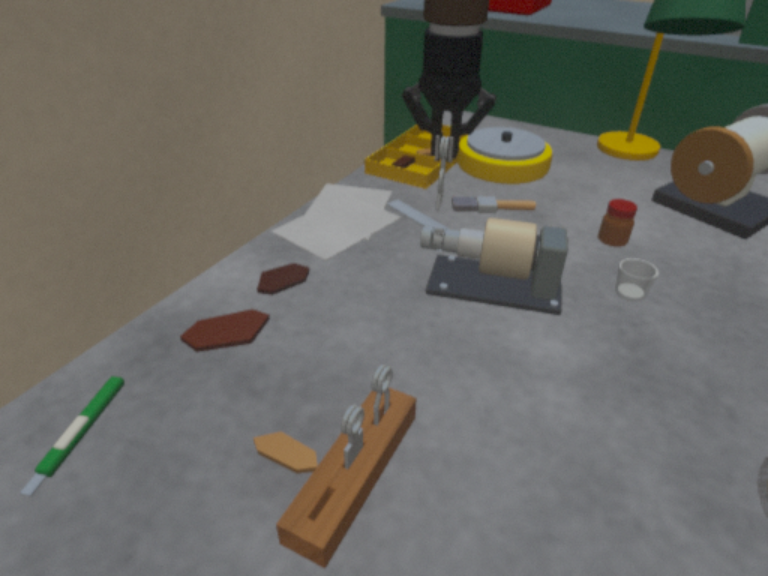

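View pics/top6.png

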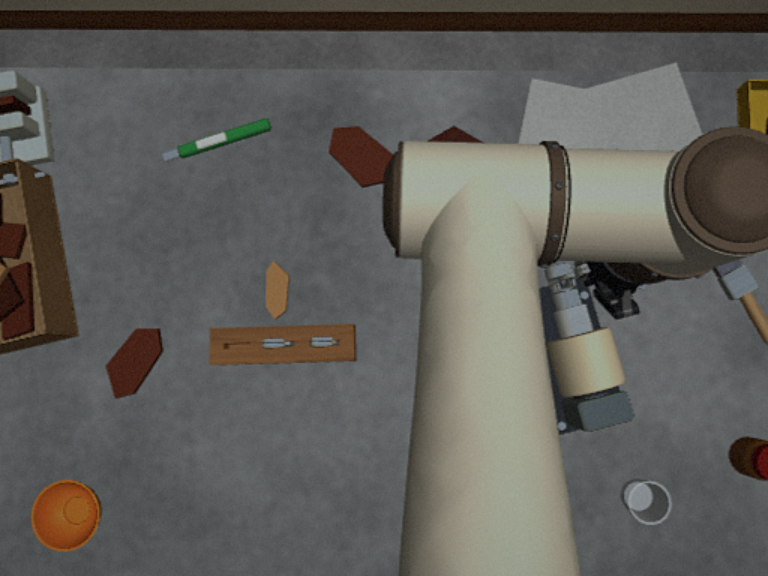

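Emit:
{"op": "play_rows", "data": {"motion": [0,0,-0.4,-1.5,0,0,0,0,0,-0.7,-3,0,0,0,0,0,-0.7,-4.2,0,0,0,0,0,-0.7,-4.2,0,0,0,0,0,-0.7,-4.2,0,0,0]}}

```text
clock: 7.5
position: [596.9, -178.9, 173.2]
ee_rot: [0.797, -0.604, 0.0, 0.0]
contact_force: [-0.5, -0.4, -0.2]
gripper_width: 11.5
```

```bash
cat > look.py <<'E'
from h import *
import sys
tag=sys.argv[1]; s=st()
S=None
u0,v0,w,h,k=255,80,90,100,6
for n in('side',):
    im,d=arm.get_image(n); np.save(f"{n}_i{tag}.npy",im); np.save(f"{n}_d{tag}.npy",d)
    c=cv2.resize(im[v0:v0+h,u0:u0+w],None,fx=k,fy=k,interpolation=cv2.INTER_CUBIC)[:,:,::-1].copy()
    cv2.imwrite(f'pics/z{tag}.png',c)
    yaw=np.radians(15.65); X=np.array([np.cos(yaw),np.sin(yaw),0]);Y=np.array([-X[1],X[0],0]);Z=np.array([0,0,1.])
    E=s["position"]+[0,0,18.7]
    def dr(P,col):
        p=[((proj(n,q)[0]-[u0,v0]+.5)*k).astype(int) for q in P]; cv2.polylines(c,[np.array(p)],False,col,1)
    dr([E,E-86*Z],(0,0,255)); dr([E+16*(Y*np.cos(a)+Z*np.sin(a)) for a in np.linspace(0,6.3,30)],(0,0,255))
    H=np.array([596.4,-177.8,93.]); 
    dr([H+X*a+Y*b for a,b in((6,6),(6,-6),(-6,-6),(-6,6),(6,6))],(0,255,0))
    dr([H-75*Z+Z*57+X*27+18*(Y*np.cos(a)+Z*np.sin(a)) for a in np.linspace(0,6.3,30)],(0,255,0))
    cv2.imwrite(f'pics/o{tag}.png',c)
for th in("clip_eye","axle_hole"):
    for r in arm.place_of(th,"side"): print(th,np.round(r["uv"],1),round(r["confidence"],2))
print("pred eye",proj("side",E)[0],"hole",proj("side",H)[0])
E
python3 look.py 7
```

```text
t 7.5 pos [ 596.9 -178.9  173.2] jaw 15.64 zaxis [ 0. -0. -1.] F [-0.5 -0.4 -0.2] w 11.5
clip_eye [296.4 117. ] 0.43
axle_hole [291.5 149.5] 0.58
axle_hole [252.9 249.4] 0.33
pred eye [296.28464032 114.10594526] hole [293.15493188 152.55774504]
```

View pics/z7.png

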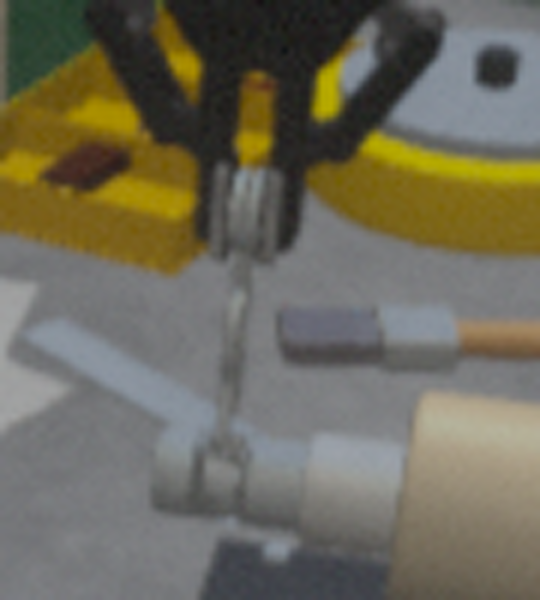

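View pics/o7.png

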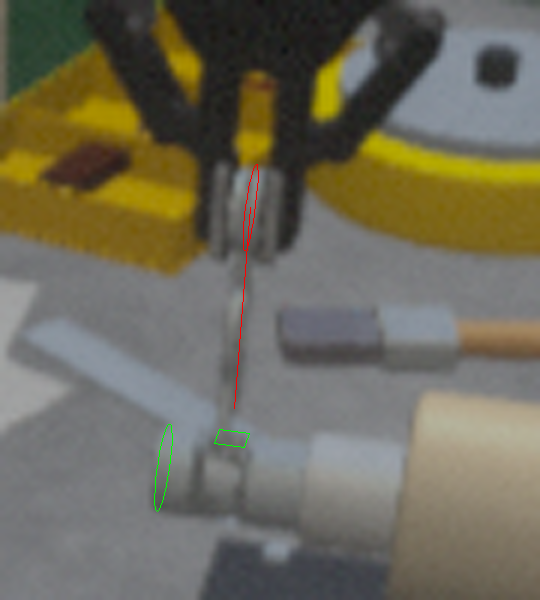

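```bash
python3 - <<'E'
from h import *
H=np.array([596.4,-177.8,93.]); yaw=np.radians(15.65); X=np.array([np.cos(yaw),np.sin(yaw),0]);Y=np.array([-X[1],X[0],0])
out=[]
for n,u0,v0,w,h,k in(("top",350,165,60,50,8),("side",270,138,60,45,8)):
    im=np.load(f"{n}_i0.npy")[:,:,::-1]; c=cv2.resize(im[v0:v0+h,u0:u0+w],None,fx=k,fy=k,interpolation=cv2.INTER_CUBIC)
    c2=c.copy()
    for L in([(6,6),(6,-6),(-6,-6),(-6,6),(6,6)],[(9.5,9.5),(9.5,-9.5),(-9.5,-9.5),(-9.5,9.5),(9.5,9.5)],[(27,-12),(27,12)],[(-34,-12),(-34,12)]):
        p=[((proj(n,H+X*a+Y*b)[0]-[u0,v0]+.5)*k).astype(int) for a,b in L]; cv2.polylines(c2,[np.array(p)],False,(0,255,0),1)
    out.append(np.hstack([c,c2])[:, :960])
a=np.vstack(out); cv2.imwrite("pics/hole.png",cv2.resize(a,(768,int(a.shape[0]*.8)))); print(a.shape)
E
```

```text
(760, 960, 3)
```

View pics/hole.png

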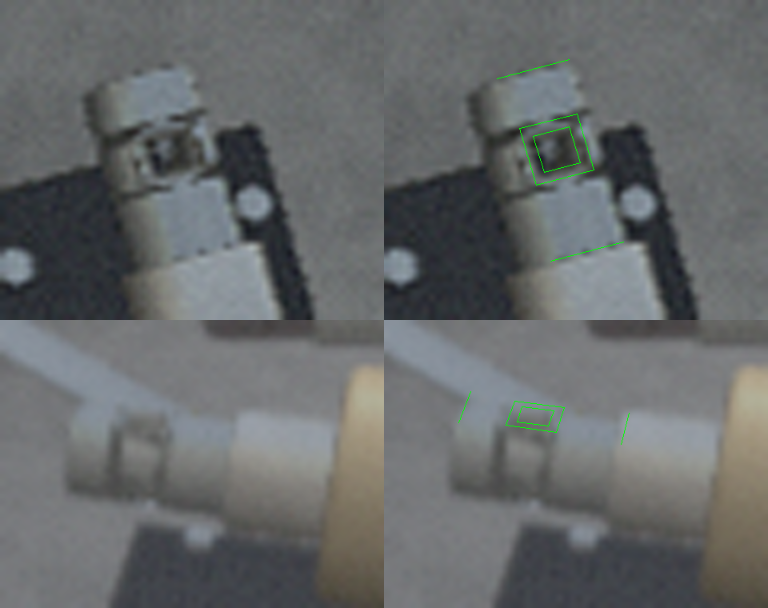

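```bash
python3 - <<'E'
from h import *
d=np.load("side_d7.npy"); f,cx,cy,R,t=cam("side")
v,u=np.mgrid[0:384,0:512]
X=((np.stack([(u-cx)/f*d,(v-cy)/f*d,d],-1)-t)@R)
yaw=np.radians(15.65); A=np.array([np.cos(yaw),np.sin(yaw)]);B=np.array([-A[1],A[0]])
T=np.array([596.9,-178.9])
q=X[...,:2]-T; a=q@A; b=q@B; z=X[...,2]
ok=(d>0)&(abs(a)<14)&(abs(b)<45)&(z>95)&(z<215)
for lo in range(95,215,5):
    m=ok&(z>=lo)&(z<lo+5)
    if m.sum(): print(lo,[(int(x),int(y)) for x,y in zip(a[m],b[m])][:26])
im=np.load("side_i7.npy")[100:165,270:325,::-1]
cv2.imwrite("pics/z7b.png",cv2.resize(im,None,fx=9,fy=9,interpolation=cv2.INTER_CUBIC))
E
```

```text
105 [(1, 28), (0, 26), (0, 31), (-1, 29)]
110 [(0, 1), (-1, 3), (-1, 4), (-1, 22), (2, 26), (0, 26), (1, 29), (0, 29)]
115 [(0, 1), (3, 23), (-1, 21), (3, 21), (0, 24), (-1, 21), (2, 24), (0, 28)]
120 [(0, 2), (0, 4), (1, 21), (3, 21), (1, 21), (-1, 24), (0, 23)]
125 [(0, 4), (-2, 1), (0, 2), (2, 17), (0, 21), (1, 21), (0, 18), (-1, 23)]
130 [(-1, 0), (-2, 2), (0, 20), (1, 23), (0, 22)]
135 [(-1, 0), (-1, 3), (-2, 20), (1, 24), (0, 22), (1, 22)]
140 [(-1, 3), (-1, 1), (-1, 19), (2, 25), (0, 24), (-2, 22), (2, 21), (0, 23)]
145 [(0, 1), (-1, 5), (2, 24), (0, 23), (-1, 19), (2, 23), (0, 22)]
150 [(1, 20), (0, 20), (3, 19), (1, 21), (-1, 20), (3, 22), (0, 22), (-1, 21)]
155 [(-2, 0), (-1, 12), (1, 18), (0, 17), (-1, 13), (0, 17)]
160 [(-1, 0), (1, 9), (-1, 0), (3, 9), (1, 11), (0, 9), (3, 12), (1, 11), (-1, 11), (2, 16), (0, 15)]
165 [(1, 9), (0, 7), (-1, 4), (1, 9), (0, 9), (0, 11)]
170 [(2, 8), (0, 9), (-1, 5), (2, 9), (0, 10), (-2, 8)]
175 [(11, 11), (9, 11), (6, 11), (4, 11), (2, 11), (0, 7), (-12, 7), (11, 8), (8, 11), (7, 8), (2, 8), (0, 8), (-1, 8), (-6, 8), (-8, 10), (-11, 10), 
[... 903 characters left out ...]
), (-11, 6), (-13, 7), (5, 14), (2, 16), (1, 12), (-1, 14)]
200 [(0, -3), (1, 1), (0, 1), (13, 6), (9, 9), (4, 7), (2, 8), (-3, 4), (13, 9), (11, 9), (8, 9), (6, 9), (4, 12), (2, 8), (0, 6), (-2, 8), (-4, 9), (-6, 9), (-8, 10), (-12, 6), (8, 11), (6, 11), (4, 10), (1, 11), (0, 11), (-2, 12)]
205 [(6, -1), (7, 9), (6, 0), (4, 0), (1, -1), (-2, -1), (11, 11), (9, 8), (6, 11), (5, 4), (2, 6), (-3, 3), (-6, 11), (-12, 5), (10, 12), (6, 9), (-1, 8), (-6, 11), (-8, 8), (-11, 11), (-12, 5), (-11, 12)]
210 [(8, -9), (8, 5), (7, -3), (13, 12), (11, 11), (8, 2), (6, 0), (13, 10), (11, 8), (9, 7), (7, 6), (-5, 2), (-10, 9), (11, 12), (9, 11), (-5, 8), (-8, 8), (-10, 13), (-12, 10), (-8, 12), (-10, 11)]
```

View pics/z7b.png

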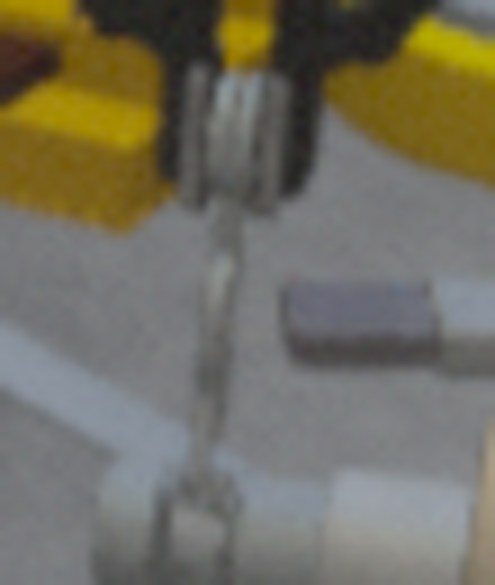

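Emit:
{"op": "play_rows", "data": {"motion": [0,0.1,0.2,0,0,0,0,0,0.1,0.2,-0.5,0,0,0,0,0.1,0.2,-1,0,0,0,0,0.1,0.2,-1.5,0,0,0,0,0.1,0.2,-1.5,0,0,0]}}

```text
clock: 8.28
position: [597.2, -176.8, 157.2]
ee_rot: [0.797, -0.604, -0.001, 0.0]
contact_force: [1.2, 0.2, -0.7]
gripper_width: 11.2
```

```bash
sed -i 's/596.4,-177.8/598.4,-177.6/' look.py; python3 look.py 8; python3 - <<'E'
from h import *
im=np.load("side_i8.npy")[100:165,270:325,::-1]
cv2.imwrite("pics/z8b.png",cv2.resize(im,None,fx=9,fy=9,interpolation=cv2.INTER_CUBIC))
E
```

```text
t 8.28 pos [ 597.2 -176.8  157.2] jaw 15.63 zaxis [-0.002  0.    -1.   ] F [ 1.2  0.2 -0.7] w 11.2
clip_eye [295.4 121.1] 0.54
axle_hole [288.9 150.8] 0.57
pred eye [295.22339314 120.97624922] hole [292.36813682 152.37808146]
```

View pics/z8b.png

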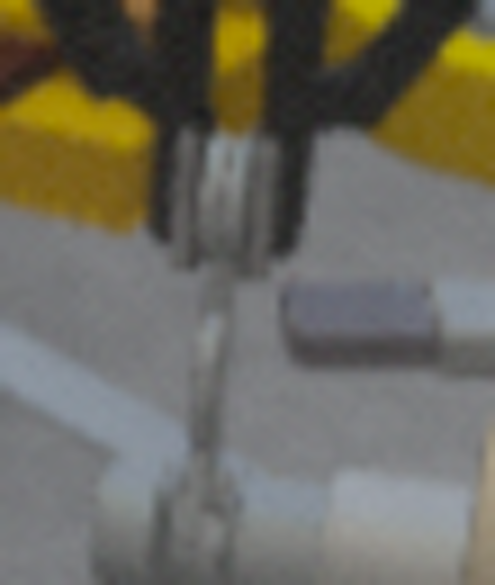

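Emit:
{"op": "play_rows", "data": {"motion": [0,0,0,-0.4,0,0,0,0,0,0,-0.8,0,0,0,0,0,0,-1.2,0,0,0,0,0,0,-1.2,0,0,0]}}

```text
clock: 8.93
position: [597.3, -176.8, 145.4]
ee_rot: [0.797, -0.604, -0.0, 0.0]
contact_force: [-0.5, 0.4, -0.5]
gripper_width: 11.8
```

Emit:
{"op": "play_rows", "data": {"motion": [0,0,0,-0.5,0,0,0,0,0,0,-1,0,0,0,0,0,0,-1.5,0,0,0,0,0,0,-2,0,0,0,0,0,0,-2,0,0,0]}}

```text
clock: 9.55
position: [596.9, -176.3, 125.0]
ee_rot: [0.797, -0.604, -0.001, 0.0]
contact_force: [-0.7, 2.1, -0.9]
gripper_width: 10.9
```

Emit:
{"op": "play_rows", "data": {"motion": [0,0,0,-0.5,0,0,0,0,0,0,-1,0,0,0,0,0,0,-1.5,0,0,0,0,0,0,-2.1,0,0,0,0,0,0,-2.1,0,0,0]}}

```text
clock: 10.18
position: [598.0, -177.2, 105.8]
ee_rot: [0.797, -0.604, 0.001, 0.0]
contact_force: [-1.5, 1.0, 4.3]
gripper_width: 11.4
```

```bash
python3 look.py 9; python3 - <<'E'
from h import *
im=np.load("side_i9.npy")[110:175,270:325,::-1]
cv2.imwrite("pics/z9b.png",cv2.resize(im,None,fx=9,fy=9,interpolation=cv2.INTER_CUBIC))
E
```

```text
t 10.18 pos [ 598.  -177.2  105.8] jaw 15.66 zaxis [ 0.001 -0.001 -1.   ] F [-1.5  1.   4.3] w 11.4
clip_eye [292.3 140.7] 0.55
axle_hole [232.5 281.2] 0.65
axle_hole [289.3 151.6] 0.56
pred eye [293.39405644 140.89759246] hole [292.36813682 152.37808146]
```

View pics/z9b.png

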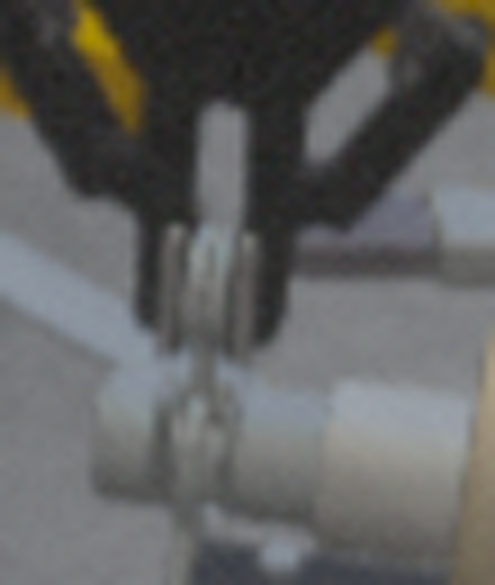

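Emit:
{"op": "play_rows", "data": {"motion": [0,0,0,-0.2,0,0,0,0,0,0,-0.2,0,0,0]}}

```text
clock: 10.58
position: [598.1, -177.3, 105.5]
ee_rot: [0.797, -0.604, 0.001, 0.0]
contact_force: [-3.2, 2.0, 12.1]
gripper_width: 11.5
```

```bash
python3 - <<'E'
from h import *
s=st()
im,d=arm.get_image("side"); f,cx,cy,R,t=cam("side")
v,u=np.mgrid[0:384,0:512]
X=((np.stack([(u-cx)/f*d,(v-cy)/f*d,d],-1)-t)@R)
yaw=np.radians(15.65); A=np.array([np.cos(yaw),np.sin(yaw)]);B=np.array([-A[1],A[0]])
q=X[...,:2]-s["position"][:2]; a=q@A; b=q@B; z=X[...,2]
ok=(d>0)&(abs(a)<4)&(b>-5)&(b<45)&(z>20)&(z<150)
for lo in range(20,150,5):
    m=ok&(z>=lo)&(z<lo+5)
    if m.sum(): print(lo,[(int(x),int(y)) for x,y in zip(a[m],b[m])][:20])
E
```

```text
t 10.57 pos [ 598.1 -177.3  105.5] jaw 15.69 zaxis [ 0.002 -0.001 -1.   ] F [-3.2  2.  12.1] w 11.5
35 [(0, 1)]
40 [(0, 2), (0, 3), (2, 27), (2, 26), (0, 28), (-1, 24), (2, 29), (0, 29)]
45 [(3, 23), (1, 25), (-1, 22), (3, 24), (0, 29), (-1, 25), (0, 27), (-2, 28)]
50 [(-2, 2), (1, 23), (1, 23), (-1, 25)]
55 [(3, 17), (0, 18), (-1, 17), (2, 20), (0, 19), (-2, 17), (1, 22), (0, 20), (0, 24)]
60 [(-3, 12), (2, 20), (-1, 18)]
65 [(-3, 14), (2, 23), (0, 23), (-2, 22), (0, 24)]
70 [(-3, 16), (2, 23), (0, 24), (-1, 22), (-3, 16), (2, 24), (0, 21), (-1, 21)]
75 [(-2, 16), (3, 21), (1, 22), (-1, 21), (-3, 17), (3, 23), (0, 22), (-1, 23)]
80 [(1, 20), (0, 18), (-2, 14), (1, 22), (0, 20)]
85 [(-2, 1), (-3, 8), (2, 16), (0, 16), (-1, 13), (-3, 12), (2, 18), (0, 19), (-2, 15), (2, 19), (0, 19), (-2, 17)]
90 [(-1, 0), (-1, 1), (1, 10), (0, 9), (-2, 2), (3, 11), (1, 14), (0, 10), (3, 13), (0, 16), (-1, 13)]
95 [(2, 10), (0, 9), (2, 7), (0, 11)]
100 [(2, 9), (0, 8), (-1, 8), (2, 10), (0, 8), (-1, 6)]
105 [(3, 6), (0, 8), (2, 8), (0, 9), (-1, 8)]
110 [(3, -3), (2, 0), (0, 9), (-1, 10)]
115 [(2, 15), (1, 8), (-2, 15), (2, 13), (-2, 16)]
120 [(2, 15), (-1, 14), (2, 14), (-1, 14)]
125 [(3, 14), (1, 13), (-1, 15), (2, 17), (1, 12), (-1, 13), (-3, 15)]
130 [(2, 10), (0, 9), (1, 13), (0, 10), (-2, 11), (3, 15), (1, 13), (0, 14), (-3, 14), (-3, 16)]
135 [(2, -3), (-2, -2), (3, 3), (1, 0), (0, 1), (-3, 3), (3, 4), (0, 5), (-1, 5), (-3, 6), (2, 9), (0, 6), (-2, 9), (-2, 10)]
```

Emit:
{"op": "play_rows", "data": {"motion": [0,0,0,0.2,0,0,0,50,0,0,0.2,0,0,0,50,0,0,0.2,0,0,0,50,0,0,0.2,0,0,0,50,0,0,0.2,0,0,0]}}

```text
clock: 11.25
position: [597.6, -176.8, 104.7]
ee_rot: [0.797, -0.604, -0.0, 0.0]
contact_force: [0.5, 0.1, 1.1]
gripper_width: 43.2
```

Emit:
{"op": "play_rows", "data": {"motion": [50,0,0,1,0,0,0,50,0,0,3,0,0,0,50,0,0,6,0,0,0,50,0,0,10,0,0,0,50,0,0,14,0,0,0]}}

```text
clock: 11.88
position: [597.6, -176.8, 247.1]
ee_rot: [0.797, -0.604, 0.0, -0.0]
contact_force: [-0.5, 0.2, 0.0]
gripper_width: 42.7
```

Emit:
{"op": "play_rows", "data": {"motion": [50,0,4,3,0,0,0,50,0,10,3,0,0,0,50,0,16,3,0,0,0,50,-2,22,3,0,0,0,50,-2,26,3,0,0,0]}}

```text
clock: 12.5
position: [576.6, 85.5, 276.4]
ee_rot: [0.797, -0.604, 0.0, -0.001]
contact_force: [0.6, -1.0, 0.3]
gripper_width: 42.6
```

```bash
python3 - <<'E'
from h import *
s=st(); P={}
for n,(u0,v0,w,h,k) in(("side",(255,100,90,80,6)),("top",(320,130,120,90,6))):
    im,d=arm.get_image(n); cv2.imwrite(f"pics/f_{n}.png",cv2.resize(im[v0:v0+h,u0:u0+w],None,fx=k,fy=k,interpolation=cv2.INTER_CUBIC)[:,:,::-1])
    cv2.imwrite(f"pics/ff_{n}.png",im[:,:,::-1])
    for th in("clip_eye","axle_hole","hairpin_eye","flatkey_eye"):
        for r in arm.place_of(th,n)[:2]: print(n,th,np.round(r["uv"],1),round(r["confidence"],2)); 
    f,cx,cy,R,t=cam(n); v,u=np.mgrid[0:384,0:512]
    X=((np.stack([(u-cx)/f*d,(v-cy)/f*d,d],-1)-t)@R)
    q=X[...,:2]-[598,-177.5]; m=(d>0)&(np.hypot(q[...,0],q[...,1])<30)&(X[...,2]>102)&(X[...,2]<160)
    Y=X[m]; print(n,m.sum(),Y.min(0).round(1),Y.max(0).round(1),np.median(Y,0).round(1))
E
```

```text
t 12.5 pos [576.6  85.5 276.4] jaw 15.75 zaxis [ 0.001  0.001 -1.   ] F [ 0.6 -1.   0.3] w 42.6
side clip_eye [292.6 138.9] 0.68
side axle_hole [292.9 151.1] 0.88
side hairpin_eye [253.8 249.8] 0.7
side flatkey_eye [233.2 281.5] 0.81
side 85 [ 590.  -192.8  103.6] [ 603.8 -160.6  140. ] [ 596.6 -168.6  126.2]
top clip_eye [380.6 187.3] 0.62
top axle_hole [373.5 189.2] 0.8
top hairpin_eye [215.5 227.4] 0.53
top flatkey_eye [182.6 231.2] 0.59
top 104 [ 587.5 -193.8  109. ] [ 605.9 -162.8  139.8] [ 595.  -176.   134.2]
```

View pics/f_side.png

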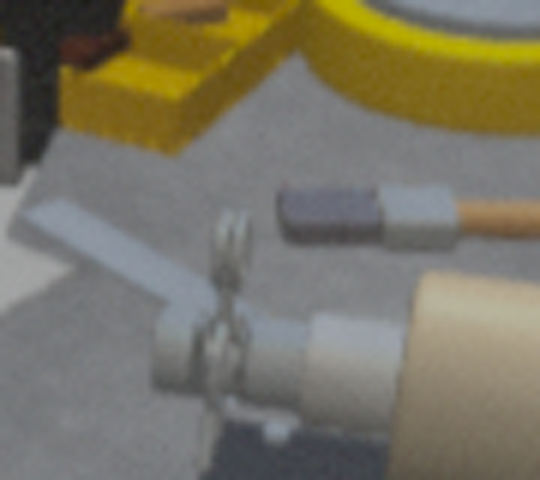

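View pics/ff_top.png

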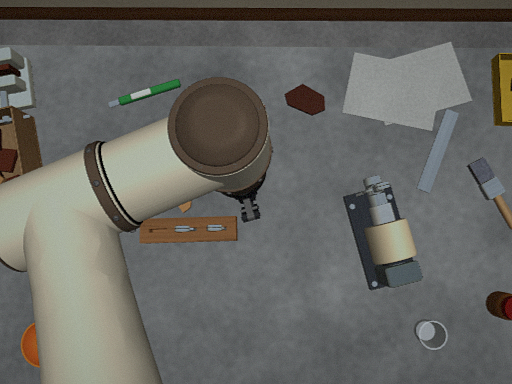

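Emit:
{"op": "play_rows", "data": {"motion": [50,0,0,0,0,0,0,50,0,0,0,0,0,0]}}

```text
clock: 13.25
position: [577.7, 82.9, 275.0]
ee_rot: [0.797, -0.605, -0.0, 0.0]
contact_force: [-0.3, 0.3, 0.3]
gripper_width: 42.7
```

```bash
python3 -c "
from h import *
st(); print(arm.job_done())"
```

```text
t 13.25 pos [577.7  82.9 275. ] jaw 15.6 zaxis [-0. -0. -1.] F [-0.3  0.3  0.3] w 42.7
the job is handed in; nothing more can be done
None
```

I took the R-clip from the rack, pushed its straight leg through the cross-hole, and pressed it until it bottomed out at about 12 N. Then I let go, backed the arm away and handed the job in at 13.25 s. The hand-in gives no verdict.

- **Height:** after release, depth from both cameras put the top of the eye about 140 mm above the table. That puts its centre about 31 mm above the hole's mouth (home is 30).
- **Position and angle:** the eye is over the hole to within a few millimetres, and the clip stands upright in line with the axle. I judged this from the pictures and depth rather than measuring it exactly.
- **Snap:** with the clip pressed down, just before I let go, the throat of the bowed leg was about 15 mm below the axle's centre line. In the last side picture the bow is still around the axle's side.
- **Other pins:** the hairpin and flat key show at their starting pixels to within 2–3 px of network noise.
- **Disagreements:** the two cameras differed by about 2–3 mm on where the hole is along the axle. I followed the side camera, because it agreed with the gripper. In the last top view the network's hole and eye marks are 7 px apart; I put that down to the eye standing higher and the noise of the marks.

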